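Walk the hotplate stirrer back to its bench stop

TASK

The heavy hotplate stirrer must go back to its place square against the aluminium stop rail on the bench, with both back corners touching it. It is too heavy to shove straight along and must not be pushed or struck with more than 25 N, so walk it along: push its near left corner first, then its near right corner, each swinging at least 20 mm ahead of the other, and carry on corner by corner until it is home, flush with the rail and within the rail's ends. Leave it flat on its feet and do not disturb the pH meter, the beaker or the wash bottle.

Things in the scene. Friction and masses are not known exactly. Their poses are not given: they have to be found in the camera images.
- stirrer: White hotplate stirrer, 150 deep (x) by 220 wide (y) by 75 mm high, about 2.65 kg, on four rubber feet 8 mm high at x +-45, y +-52 mm (friction on the bench about 1). Slippery enamel faces (friction 0.12), upright from 8 to 64 mm above the bench. Origin: centre of the underside. x points to its back, away from the robot to the rail; y left; z up. Two black dials in the middle of the near face.
- near_left (a point): Near left vertical edge of the stirrer (x -75, y +110 mm), 20 mm above the bench; blue corner piece 25 mm wide, flush with the near face. Pushed 10 mm from the corner, low (20 to 45 mm up), the stirrer takes 11 to 16 N and swings round a point near the other side's feet, whose corner shifts back about a quarter as far.
- near_right (a point): Near right vertical edge of the stirrer (x -75, y -110 mm), 20 mm above the bench; blue corner piece as on the left. Pushed straight at the middle the stirrer takes 23 to 29 N. It sticks and slips: push at 20 mm/s or less (10 near the rail), do not press down on it, and stop at 20 to 22 N: then the rail is felt.
- back_left (a point): Back left vertical edge of the stirrer (x +75, y +110 mm), 20 mm above its underside; this edge must touch the rail.
- back_right (a point): Back right vertical edge of the stirrer (x +75, y -110 mm), 20 mm above its underside; this edge must touch the rail.
- rail: Aluminium stop rail screwed to the bench beyond the stirrer: a bar 400 mm long (y), 30 wide, 28 mm high. Origin: middle of its near face, at bench level. x points away from the robot, square to that face; the bar fills x = 0 to +30 mm. The stirrer starts 55 to 75 mm short of it, nearly parallel (within 0.06 rad).
- rail_diagonal (a point): Reference direction at the rail's origin: the rail's axes turned 45 degrees to the left (counter-clockwise from above). The angle between its x axis and the stirrer's x axis is 0.785 rad when the stirrer is parallel to the rail, more when the stirrer's left side leads, less when its right side leads.
- ph_meter: Bystander: white pH meter with an electrode arm, 160 x 220 x 150 mm, 0.95 kg, on the right of the stirrer. Origin: centre of its underside.
- beaker: Bystander: glass beaker, diameter 68, height 85 mm, on the left of the stirrer. Origin: centre of its underside.
- wash_bottle: Bystander: white plastic wash bottle with red cap, diameter 64, height 150 mm, on the left of the rail's end. Origin: centre of its underside.

How it is judged:
By the outcome, as a careful person would: the job done as asked, in the order asked, and still so for the second after the job is handed in, with the robot touching nothing.
It also fails if it takes over 72 s, if anything falls off the work surface, if the arm or the gripper's body presses on something with over 40 N, if the wrist force passes 120 N, or if a joint passes its speed limit or range.

ROBOT

A 7-joint arm with a two-finger parallel gripper is mounted at the origin on the work surface. World frame = base frame: x ahead of the robot, y to its left, z up, the work surface at z = 0. Lengths are in mm, angles in rad, forces in N, time in s.
With the tool pointing down it reaches from about 400 to 875 mm from the base axis. Payload 19.3 kg.
Tool frame: the origin (TCP) lies at the very end of the fingers, on their centre line; the grasp point (between the pads) lies 19 mm behind it (grip_point_offset is the z of the grasp point in the tool frame, in mm); z points along the fingers, y is the line along which they close (so a half turn about z gives the same grasp; the last joint's range is limited). The gripper opens to 85 mm and grips with 20 to 120 N. Pads are 22 mm wide; open, the fingers measure 114 mm over their backs; the gripper's body (76 mm by 85 mm) begins 54 mm behind the grasp point. The pads swing forward as they close: fully open they stand 13 mm farther back than shut.
Start: joints at [1.242, 0.521, -0.036, 1.599, 0.021, 1.021, -0.113], TCP at [159.922, -604.184, 200.591] pointing down, gripper open.
Joint ranges: [-2.91, 2.91], [-0.3, 2.13], [-1.5, 1.42], [0.17, 2.43], [-1.26, 4.41], [0.16, 1.93], [-2.52, 2.52]. Speed limits (rad/s): [1.89, 1.89, 2.39, 2.39, 3.01, 3.01, 3.01].

INTERFACE

Orientations are given as a 3x3 rotation matrix whose columns are the frame's x, y, z axes.
In Python, from workcell import movep, movel, goto_joints, open_gripper, clamp, wait, inverse_kinematics, read_state, camera, PlanningError, finish_job, grip_point_offset gives the robot as it stands. Calls block until the motion is done:
- movep(position, orientation): joint-space move of the TCP to a pose.
- movel(position, frame=None, max_speed=150, guard=None): straight line of the TCP; frame=None keeps the orientation; max_speed is the mean speed in mm/s. With guard (N) it stops when the force on the tool has changed by that much, and returns True; else False.
- goto_joints(angles): joint-space move.
- open_gripper() and clamp(): open the fingers fully, or close them until they stop; the grip force is fixed at half the most.
- wait(seconds).
- inverse_kinematics(position, orientation): joint angles nearest the present ones, or None.
- read_state(): the state.
- camera(name): name is "scene" or "top"; returns a dict with "image" (480x640x3 uint8, blue, green, red), "range_z" (480x640 float32, mm along the optical axis (not along the pixel's ray), 0 where there is no reading), "fx", "fy", "cx", "cy" (pixels), "cam_to_world" (4x4, takes a point from camera to world coordinates). Camera axes: x right, y up, looking along -z (the intrinsics and any distortion apply to the point x, -y, -z); pixel columns grow to the right and rows downward; lengths in mm; the calibration is good to about 2 mm. A picture is of the moment at which its call begins.
A pose or a line that the arm cannot do raises PlanningError and nothing moves.
- finish_job(): hands the job in; it is judged then, once.
The state is a dict: "time": time; "qpos": joint angles; "qvel": joint speeds; "joint_efforts": joint torques, N m; "eef_pos": TCP position; "tool_rot": TCP orientation; "ft_force": force on the tool from outside, world axes, zero at the start; "torque": the same for the moment, N m; "finger_gap": finger opening in mm; "gripper_force": force on a finger pad.
Only numpy, scipy, OpenCV 4.12 (cv2) and the standard library are available. Lean on these libraries where they do the work, as an engineer would, in place of code of your own. Each camera call takes 0.05 s, during which the arm holds its last target. There are 200 camera calls.

## Working session

There is one attempt and no reset: what is moved stays moved. The work goes in short steps, each a Python script; the robot and the scene stay as the last script left them, time stands still between calls to the robot, and variables do not carry over. Pictures are saved under pics/ and viewed, at most 10 in all, crops included, and the job is handed in when it is done.

```bash
ls; mkdir -p pics; python3 - <<'E'
from workcell import *
import cv2,numpy as np
for n in("top","scene"):
    c=camera(n);cv2.imwrite(f"pics/{n}0.png",c["image"]);np.savez(f"{n}0.npz",**c)
    print(n,c["fx"],c["cx"],c["cy"],np.round(c["cam_to_world"],3).tolist(),[k for k in c])
s=read_state();print(s["time"],s["ft_force"],s["tool_rot"],grip_point_offset)
E
```

```text
pics
top 503.08283322692176 316.53483648311385 249.46405282836142 [[0.008, 0.998, -0.069, 559.821], [-1.0, 0.01, 0.02, -10.494], [0.021, 0.069, 0.997, 1259.823], [0.0, 0.0, 0.0, 1.0]] ['image', 'range_z', 'fx', 'fy', 'cx', 'cy', 'cam_to_world']
scene 458.58463271372926 326.1384706581968 239.60802739324583 [[-0.829, -0.331, 0.451, 1057.322], [0.559, -0.499, 0.662, 583.05], [0.006, 0.801, 0.598, 620.785], [0.0, 0.0, 0.0, 1.0]] ['image', 'range_z', 'fx', 'fy', 'cx', 'cy', 'cam_to_world']
0.1 [-0.0135581  -0.41586097 -0.54035891] [[ 9.66695856e-01  2.55927722e-01 -3.50812961e-04]
 [ 2.55927951e-01 -9.66695312e-01  1.02850982e-03]
 [-7.59050690e-05 -1.08403903e-03 -9.99999410e-01]] -18.700000000000003
```

View pics/top0.png

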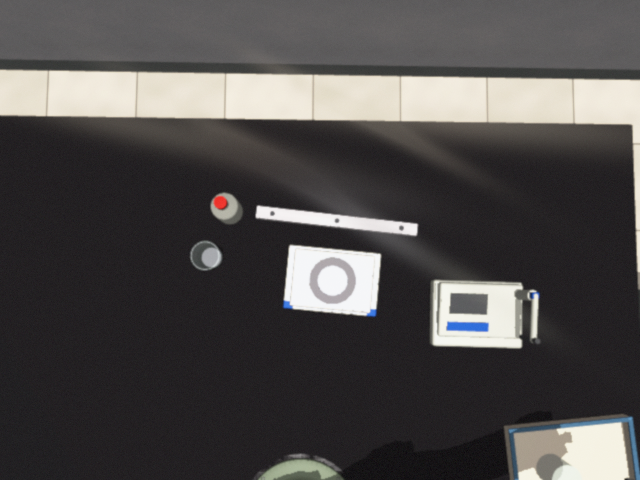

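View pics/scene0.png

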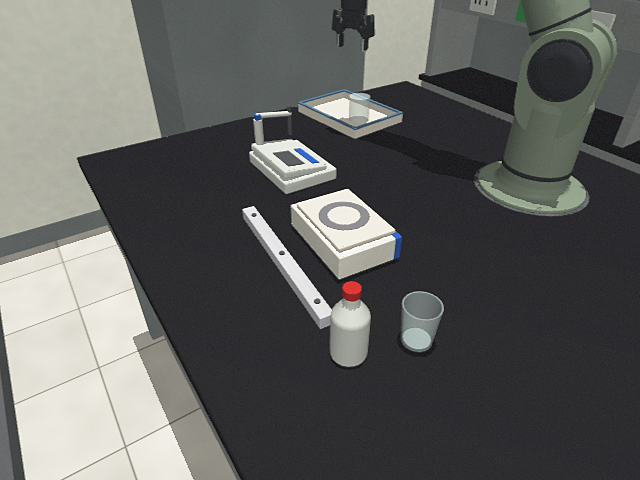

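The top view shows the rail from (257,207) to (417,230). The stirrer's corners are at (290,246), (381,253), (376,315) and (284,308), the beaker is at (206,256), and the pH meter's left edge is near column 432. I'll fit the stirrer and rail from the depth points.

```bash
cat > h.py <<'E'
from workcell import *
import cv2,numpy as np
def cloud(c):
    z=c["range_z"].astype(float);v,u=np.mgrid[:480,:640]
    p=np.stack([(u-c["cx"])/c["fx"]*z,-(v-c["cy"])/c["fy"]*z,-z],-1)
    T=np.array(c["cam_to_world"]);w=p@T[:3,:3].T+T[:3,3];w[z==0]=np.nan
    return w
def rect(w,m):
    n,l,st,_=cv2.connectedComponentsWithStats(m.astype(np.uint8))
    k=1+np.argmax(st[1:,4]);P=w[l==k]
    (c,s,a)=cv2.minAreaRect(P[:,:2].astype(np.float32))
    a=np.deg2rad(a);a=(a+np.pi/4)%(np.pi/2)-np.pi/4   # yaw of x axis near 0
    return np.array(c),s,a,np.median(P[:,2]),len(P)
def look(c=None):
    c=c or camera("top");w=cloud(c);v,u=np.mgrid[:480,:640];z=w[...,2]
    box=lambda a,b,d,e:(u>a)&(u<b)&(v>d)&(v<e)
    S=rect(w,(z>50)&(z<90)&box(265,415,200,335)); 
    R=rect(w,(z>17)&(z<42)&box(245,430,190,250))
    return S,R
E
python3 - <<'E'
from h import *
np.set_printoptions(precision=3,suppress=True)
c=dict(np.load("top0.npz"));S,R=look(c);print(S);print(R)
w=cloud(c)
for u,v in[(290,246),(381,253),(376,315),(284,308),(257,207),(417,230),(333,280),(206,256),(225,207),(434,300),(300,330),(301,310)]:print(u,v,w[v,u])
E
```

```text
(array([569.168, -72.121]), (220.22311401367188, 150.93222045898438), np.float64(-0.08870736590750372), np.float64(74.56451512782519), 5811)
(array([717.255, -84.504]), (399.672607421875, 31.126731872558594), np.float64(-0.10098786748413158), np.float64(28.23882655798525), 2010)
290 246 [650.055  28.257  63.704]
381 253 [ 639.228 -198.199    3.04 ]
376 315 [ 484.409 -185.876    1.137]
284 308 [499.93   43.545  -2.996]
257 207 [748.389 111.815  27.326]
417 230 [ 698.188 -289.266    3.171]
333 280 [569.954 -74.096  75.72 ]
206 256 [627.675 239.15    2.104]
225 207 [730.993 172.721 135.705]
434 300 [ 523.657 -323.282   33.232]
300 330 [445.796   3.108  -3.008]
301 310 [495.337   1.116  -1.697]
```

```bash
cat >> h.py <<'E'
RA=-0.101;T=0.2
def rot(a):return np.array([[np.cos(a),-np.sin(a)],[np.sin(a),np.cos(a)]])
def ori(psi,t=T):
    x=np.array([np.cos(t)*np.cos(psi),np.cos(t)*np.sin(psi),np.sin(t)])
    z=np.array([np.sin(t)*np.cos(psi),np.sin(t)*np.sin(psi),-np.cos(t)])
    return np.stack([x,np.cross(z,x),z],1)
def gaps(S,R):
    "gap to the rail of back left, back right; offset along the rail"
    n=rot(R[2])[:,0];t=rot(R[2])[:,1];f=R[0]-15*n
    g=[float((f-(S[0]+rot(S[2])@[75,s*110]))@n) for s in(1,-1)]
    return np.round(g,1),round(float((S[0]-R[0])@t),1)
def report(tag=""):
    S,R=look();s=read_state()
    print(tag,"gaps L,R",*gaps(S,R),"yaw rel %.3f"%(S[2]-R[2]),np.round(S[0],1),np.round(S[1],1),"t %.1f"%s["time"])
    return S,R
def plan(S,side,d,inset=22,over=0.08,pre=8):
    "side +1 left/-1 right; d = advance of that corner. returns psi, start, end of TCP xy"
    c0,a0=S[0],S[2];dth=-side*d/176
    piv=c0+rot(a0)@[0,-side*66]
    psi=a0+dth-side*over
    off=rot(psi)@[10.8,side*13]        # TCP -> contact edge
    C=c0+rot(a0)@[-75,side*(110-inset+13)]
    C1=piv+rot(dth)@(C-piv)
    return psi,C-rot(a0)@[pre,0]-off,C1-off
Z=28
def push(S,side,d,speed=11,guard=20,**k):
    psi,A,B=plan(S,side,d,**k);O=ori(psi)
    back=rot(S[2])@[-35,0]
    p=read_state()["eef_pos"]
    movel([*(A+back),Z],O,max_speed=150)
    movel([*A,Z],max_speed=80)
    f0=np.array(read_state()["ft_force"])
    hit=movel([*B,Z],max_speed=speed,guard=guard)
    s=read_state()
    print("hit",hit,"f",np.round(np.array(s["ft_force"])-f0,1),"short by %.1f"%np.linalg.norm(np.array(s["eef_pos"])[:2]-B))
    e=np.array(s["eef_pos"])[:2]+rot(psi)@[-40,0]
    movel([*e,Z],max_speed=120)
E
python3 - <<'E'
from h import *
c=dict(np.load("top0.npz"));S,R=look(c);print(gaps(S,R))
for side,d in((1,20),(-1,45)):
    psi,A,B=plan(S,side,d);print(psi,A,B)
    for q in(A+rot(S[2])@[-35,0],A,B):print(inverse_kinematics([*q,Z],ori(psi)) is not None)
clamp()
p=read_state()["eef_pos"]
movel([p[0],p[1],320])
psi,A,B=plan(S,1,20)
movep([*(A-[35,0]),200],ori(psi))
s=read_state();print(s["time"],s["eef_pos"],s["finger_gap"])
E
```

```text
(array([59.9, 57.2]), -2.6)
-0.2823437295438674 [481.44750168  26.35815297] [509.41786153  31.32706833]
True
True
True
0.24697445227431447 [ 463.89595779 -155.40604816] [ 515.16274901 -173.55809581]
True
True
True
4.3083 [446.63460707  25.91958742 200.02190427] -0.05067698954965219
```

```bash
python3 - <<'E'
from h import *
S,R=look()
movel([*read_state()["eef_pos"][:2],60])
push(S,1,24)
S,R=report("after L1")
cv2.imwrite("pics/a1.png",camera("scene")["image"])
E
```

```text
Traceback (most recent call last):
  File "h.py", line 49, in push
    movel([*(A+back),Z],O,max_speed=150)
    ~~~~~^^^^^^^^^^^^^^^^^^^^^^^^^^^^^^^
workcell.PlanningError: the arm cannot follow that straight line within its joint ranges
```

```bash
python3 - <<'E'
from h import *
c=camera("top");cv2.imwrite("pics/t1.png",c["image"])
S,R=look(c);print(S,R);s=read_state();print(s["eef_pos"],s["time"],np.round(s["qpos"],2))
S=look(dict(np.load("top0.npz")))[0]
for back in(35,20,10,0):
  for z in(60,28):
    for t in(0,.1,.2):
        psi,A,B=plan(S,1,24);q=inverse_kinematics([*(A-[back,0]),z],ori(psi,t));print(back,z,t,None if q is None else np.round(q,2))
E
```

```text
(array([567.74133301, -72.10777283]), (220.2206573486328, 153.85304260253906), np.float64(-0.08689348688905074), np.float64(74.54095260301915), 5809) (array([717.14813232, -84.10920715]), (399.4940185546875, 31.0938777923584), np.float64(-0.1019279633489294), np.float64(28.14071948854871), 2011)
[446.86602126  25.86223316  60.35794578] 6.1083 [-0.31  0.43  0.04  2.33  0.4   0.22 -2.51]
35 60 0 [ 0.04  0.49 -0.29  2.16  0.27  0.53 -2.34]
35 60 0.1 [-0.12  0.45 -0.14  2.25  0.31  0.38 -2.4 ]
35 60 0.2 [-0.34  0.43  0.07  2.33  0.37  0.22 -2.51]
35 28 0 [-0.01  0.55 -0.23  2.18  0.28  0.44 -2.34]
35 28 0.1 [-0.17  0.52 -0.08  2.26  0.33  0.29 -2.42]
35 28 0.2 [-0.7   0.6   0.56  2.37 -1.21  0.21 -0.94]
20 60 0 [ 0.05  0.51 -0.3   2.12  0.28  0.55 -2.33]
20 60 0.1 [-0.11  0.47 -0.15  2.21  0.31  0.4  -2.39]
20 60 0.2 [-0.3   0.44  0.04  2.3   0.38  0.25 -2.51]
20 28 0 [-0.    0.57 -0.24  2.14  0.28  0.47 -2.34]
20 28 0.1 [-0.15  0.53 -0.09  2.23  0.32  0.31 -2.41]
20 28 0.2 [-0.7   0.61  0.56  2.33 -1.14  0.23 -1.02]
10 60 0 [ 0.05  0.52 -0.3   2.1   0.28  0.56 -2.33]
10 60 0.1 [-0.1   0.48 -0.16  2.19  0.31  0.41 -2.39]
10 60 0.2 [-0.29  0.45  0.03  2.27  0.38  0.26 -2.5 ]
10 28 0 [ 0.    0.58 -0.24  2.11  0.29  0.48 -2.33]
10 28 0.1 [-0.14  0.54 -0.1   2.2   0.32  0.33 -2.4 ]
10 28 0.2 [-0.34  0.53  0.09  2.29  0.38  0.16 -2.51]
0 60 0 [ 0.06  0.53 -0.31  2.07  0.29  0.58 -2.33]
0 60 0.1 [-0.09  0.49 -0.16  2.16  0.31  0.43 -2.38]
0 60 0.2 [-0.27  0.46  0.02  2.25  0.37  0.28 -2.48]
0 28 0 [ 0.01  0.59 -0.25  2.09  0.29  0.5  -2.33]
0 28 0.1 [-0.13  0.55 -0.11  2.18  0.32  0.34 -2.4 ]
0 28 0.2 [-0.32  0.54  0.07  2.27  0.39  0.18 -2.51]
```

View pics/t1.png

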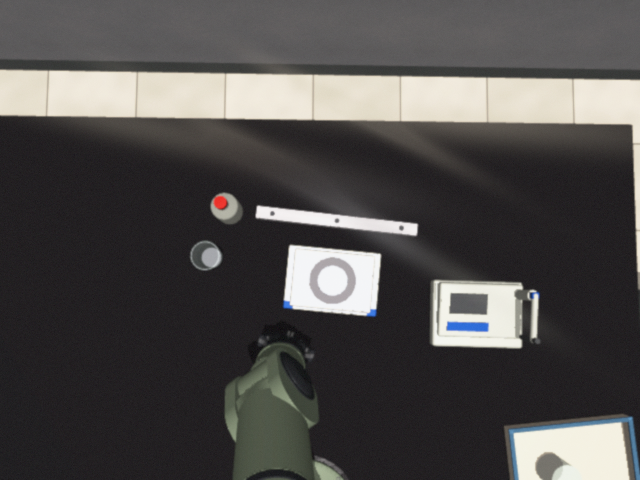

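The picture shows the gripper closed in front of the stirrer at about (283,345), with nothing moved. The last joint is near its limit, so I'll give the tool a half turn and tilt it less.

```bash
sed -i 's/^RA=.*/T=0.1/; s/return np.stack(\[x,np.cross(z,x),z\],1)/return np.stack([-x,-np.cross(z,x),z],1)/; s/def ori(psi,t=T)/def ori(psi,t=0.1)/' h.py
python3 - <<'E'
from h import *
S=look(dict(np.load("top0.npz")))[0]
psi,A,B=plan(S,1,24)
for side,d in((1,24),(-1,45)):
    p,a,b=plan(S,side,d)
    for q in(a+rot(S[2])@[-35,0],b):
        j=inverse_kinematics([*q,Z],ori(p));print(None if j is None else np.round(j,2))
movep([*(A+rot(S[2])@[-35,0]),80],ori(psi))
s=read_state();print(s["time"],np.round(s["qpos"],2))
push(S,1,24)
report("after L1")
cv2.imwrite("pics/a1.png",camera("scene")["image"])
E
```

```text
[ 0.48  0.69 -0.94  2.23  1.1   0.69 -0.  ]
[ 0.49  0.78 -0.97  2.07  1.06  0.79  0.11]
[ 1.15  0.92 -1.28  2.2   1.2   0.92  0.96]
[ 1.08  1.02 -1.28  1.98  1.19  1.04  1.08]
8.475 [ 0.56  0.6  -1.04  2.2   0.92  0.75  0.16]
hit False f [-14.3   5.7   3.7] short by 2.3
after L1 gaps L,R [43.4 62.5] -4.7 yaw rel -0.087 [575.2 -74.3] [220.6 151.1] t 13.2
```

View pics/a1.png

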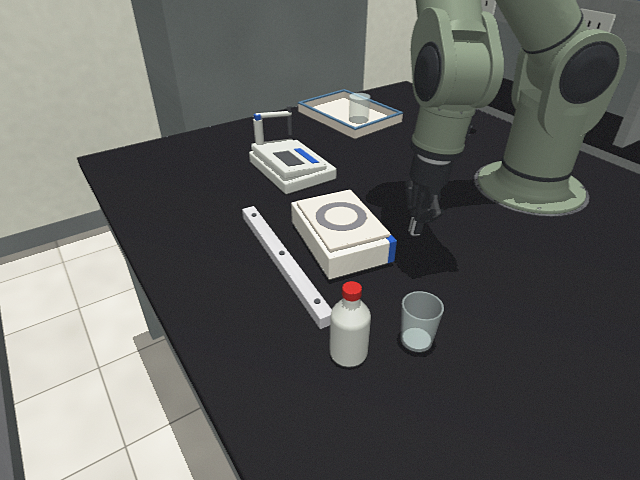

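The left corner has moved ahead by 19 mm, just short of the 20 mm needed. I'll carry on until the lead is enough, then push the right.

```bash
cat >> h.py <<'E'
def swing(S,R,side,lead,minlead=24,loss=4,**k):
    for i in range(3):
        g,_=gaps(S,R);now=side*(g[1]-g[0])
        if now>=minlead:break
        push(S,side,(lead-now)/1.25+loss,**k)
        S,R=report("L" if side>0 else "R")
    return S,R
E
python3 - <<'E'
from h import *
S,R=look()
S,R=swing(S,R,1,30)
S,R=swing(S,R,-1,29)
E
```

```text
hit False f [-13.3   5.    5.7] short by 2.3
L gaps L,R [39.3 66.4] -4.0 yaw rel -0.124 [575.2 -74.2] [220.1 155.6] t 16.7
hit False f [-13.9  -0.1   4.1] short by 2.4
R gaps L,R [49.9 24.6] -3.0 yaw rel 0.115 [590.8 -74.7] [150.6 219.3] t 24.7
```

```bash
python3 - <<'E'
from h import *
S,R=look()
S,R=swing(S,R,1,30)
g,_=gaps(S,R)
push(S,-1,g[1]+1,speed=8,guard=19)
S,R=report("R2")
E
```

```text
hit False f [-12.7   4.9   1.4] short by 2.1
L gaps L,R [10.  37.7] -4.8 yaw rel -0.126 [604.1 -77.7] [220.2 153.5] t 32.7
hit False f [-13.8  -0.4   2.5] short by 2.6
R2 gaps L,R [18.   5.8] -3.8 yaw rel 0.055 [616.  -78.1] [220.2 151.1] t 41.4
```

```bash
python3 - <<'E'
from h import *
S,R=look()
push(S,1,gaps(S,R)[0][0]+7,speed=9,guard=19,pre=4)
S,R=report("L")
push(S,-1,gaps(S,R)[0][1]+7,speed=7,guard=19,pre=4)
S,R=report("R")
E
```

```text
hit False f [-16.2   4.2   4.2] short by 2.7
L gaps L,R [ 0.5 11. ] -4.3 yaw rel -0.048 [621.9 -79.2] [219.9 150.9] t 47.4
hit True f [-1.1  0.3  0.4] short by 4.0
R gaps L,R [3.4 0.1] -4.2 yaw rel 0.015 [625.6 -79.5] [220.2 151.5] t 53.1
```

```bash
sed -i 's/max_speed=120)/max_speed=200)/; s/O,max_speed=150/O,max_speed=220/' h.py; python3 - <<'E'
from h import *
S,R=look()
push(S,1,gaps(S,R)[0][0]+8,speed=7,guard=19,pre=3,over=.04)
S,R=report("L")
push(S,-1,max(gaps(S,R)[0][1],0)+8,speed=6,guard=19,pre=3,over=.04)
S,R=report("R")
E
```

```text
hit True f [-3.1 -0.9  1.3] short by 4.8
L gaps L,R [2.  3.7] -4.5 yaw rel -0.008 [624.7 -79.4] [220.3 154.6] t 56.8
hit True f [-2.   0.9  0.1] short by 5.0
R gaps L,R [1.6 1.6] -4.1 yaw rel -0.000 [625.7 -79.4] [220.5 153.5] t 60.8
```

```bash
python3 - <<'E'
from h import *
S,R=look()
push(S,1,8,speed=7,guard=19,pre=3,over=.04)
e=read_state()["eef_pos"];movel([e[0]-25,e[1],110],max_speed=200)
c=camera("top");cv2.imwrite("pics/f.png",cv2.resize(c["image"][180:340,220:440],None,fx=3,fy=3,interpolation=cv2.INTER_CUBIC))
S,R=report("end")
E
```

```text
hit False f [-14.1   1.    3.4] short by 2.1
end gaps L,R [ 0.6 -0.2] -4.2 yaw rel 0.004 [627.1 -79.5] [219.9 151.5] t 65.2
```

View pics/f.png

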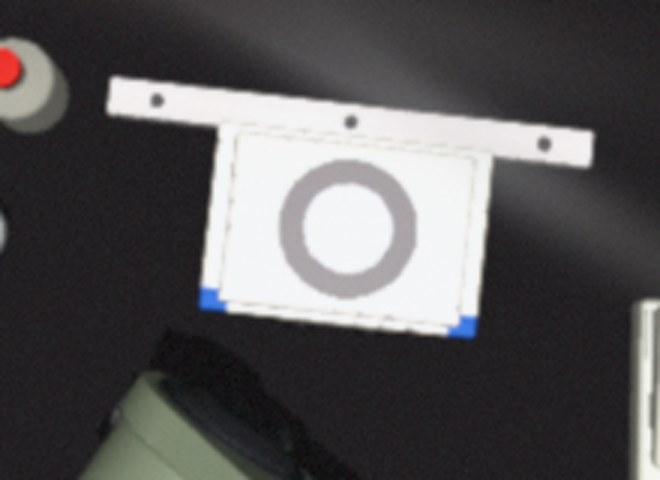

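The picture shows the stirrer's back edge along the rail, from about (220,125) to (492,155), well inside the rail's ends. The left corner may still be about 0.8 mm off, and that last push didn't reach the rail-contact force. There is time for one short push to seat it, then I'll hand in.

```bash
python3 - <<'E'
from h import *
S,R=look()
psi,A,B=plan(S,1,10,over=.04,pre=2)
movel([*(A+rot(S[2])@[-12,0]),Z],ori(psi),max_speed=200)
movel([*A,Z],max_speed=60)
print(read_state()["time"])
hit=movel([*B,Z],max_speed=8,guard=18)
e=np.array(read_state()["eef_pos"]);movel([*(e[:2]+rot(psi)@[-30,0]),Z],max_speed=200)
t=read_state()["time"];S,R=look();print(hit,t,gaps(S,R),S[1],S[2]-R[2])
print(finish_job())
E
```

```text
66.2
True 67.9167 (array([1.2, 1.5]), -4.0) (220.27993774414062, 153.25723266601562) -0.0013102752563192155
the job is handed in; nothing more can be done
None
```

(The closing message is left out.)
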